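Find the balanced centrifuge rotor arm on the knife edge

ROBOT

A 7-joint arm with a two-finger parallel gripper is mounted at the origin on a cart in front of the work surface, level with it; the furniture and walls round the work are solid. World frame = base frame: x ahead of the robot, y to its left, z up, the work surface at z = 0. Lengths are in m, angles in rad, forces in N, time in s.
With the tool pointing down it reaches from about 0.4 to 0.75 m from the base axis. Payload 19.5 kg.
Tool frame: the origin (TCP) lies on the centre line of the jaws, within the pads' length; the fingertips stand 17 mm ahead of it and the grasp point (between the pads) lies 2 mm behind it; z points along the fingers, y is the direction in which the jaws open and shut (so a half turn about z gives the same grasp; the last joint's range is limited). The gripper opens to 85 mm and grips with 20 to 120 N. Pads are 22 mm wide; open, the fingers measure 114 mm over their backs; the gripper's body (76 mm by 85 mm) begins 54 mm behind the grasp point. The pads swing forward as they close: fully open they stand 13 mm farther back than shut.
Start: joints at [-1.381, 0.707, -0.028, 1.485, 0.022, 0.951, -0.075], TCP at [0.132, 0.56, 0.248] pointing down, gripper open.
Joint ranges: [-2.71, 2.71], [-0.32, 2.16], [-1.57, 1.52], [0, 2.45], [-1.46, 4.6], [0, 2.02], [-2.83, 2.83]. Speed limits (rad/s): [1.89, 1.89, 2.57, 2.57, 3.01, 3.01, 3.01].

INTERFACE

Orientations are given as a rotation vector (axis times angle).
In Python, from plant import manip, snapshot, camera_info gives the robot as it stands. The module is installed in compiled form; this text tells all that it offers.
- The arm moves only by the tool carry_out, never from a script. Its argument "increments" is one flat list of numbers, 5 for each row, row after row: the opening, from 0 (shut) to 1 (fully open), then the shift along the tool's x, y, z in mm, then the turn about the tool's z in degrees. In form: [jaw, dx, dy, dz, yaw, jaw, dx, dy, dz, yaw, ...]. A call has 1 to 8 rows; each row is the pose to reach, as a shift and turn from the pose commanded when the call began, along the tool's axes at that moment; what a row does not reach only later rows make up. A row lasts 1/8 s, in which the tool goes at most 62.5 mm and 10.7 degrees, less where a joint would pass 70% of its speed; a pose out of reach is approached as far as the arm can. A call with a gripper value outside its range is refused whole. The fingers move at their own pace and stop on an object; "force" is the grip in N (left out, the last holds). Time passes only in rows, so rows that repeat a pose let the fingers close. It gives the time, the measured TCP pose, the force and the opening at its end, in the units of the state.
- manip.state(): the state, without advancing time (a new reading comes with each control period).
- snapshot(name): name is "scene" or "side" or "wrist"; returns (picture, depth): 384x512x3 uint8, red, green, blue; 384x512 float32, m along the optical axis (not along the pixel's ray), 0 where there is no reading.
- camera_info(name): a dict with "fx", "fy", "cx", "cy" (pixels), "xyz" and "rotation" of the camera in the world. Camera axes: x right, y up, looking along -z (the intrinsics and any distortion apply to the point x, -y, -z); pixel columns grow to the right and rows downward; lengths in m; the calibration is good to about 2 mm. A picture is of the moment at which its call begins: read the wrist's pose just before it. camera_info takes no time and is no camera call; for the wrist camera it gives the pose at the moment of the call.
- manip.job_done(): hands the job in, once; it reports no verdict.
The state is a dict: "t": time; "joints": joint angles; "qvel": joint speeds; "joint_efforts": joint torques, N m; "position": TCP position; "tool_rot": TCP orientation; "wrist_force": force on the tool from outside, world axes, zero at the start; "moment": the same for the moment, N m; "finger_gap": finger opening in m.
Only numpy, scipy, OpenCV 4.12 (cv2) and the standard library are available. Lean on these libraries where they do the work, as an engineer would, in place of code of your own. Each camera call takes 0.05 s, during which the arm holds its last target. There are 200 camera calls.

TASK

Only one of the three rotor arms is in balance; the other two are heavy at one end but look the same. Find the good one by trying them on the knife edge and leave it lying there level by itself, squarely across the edge and with the edge under the middle of its hub; lay the other two flat in the sheet pan, side by side. Do not shove or tip the carton, the pencil cup or the vial.

Things in the scene. Friction and masses are not known exactly. Their poses are not given: they have to be found in the camera images.
- rotor_1: centrifuge rotor arm: flat-bottomed aluminium bar 140 mm long (x), 26 mm wide, 30 mm at the square end pockets with round screw caps, 18 mm high (20 over the caps); upright on its middle a square grip hub 28 x 28 mm, from 22 to 58 mm above the underside, on a round collar (radius 17 mm, 18 to 22 mm up). Starts flat on the worktop. Origin: centre of underside; z up through the hub
- rotor_2: second rotor arm, same shape, size and origin as rotor_1. Each arm is 0.15 to 0.28 kg. In one of the three the centre of mass is within 1 mm of the middle; in the other two it lies 15 to 20 mm off along the bar, from a weight hidden in an end pocket. Which is the good one changes from start to start
- rotor_3: third rotor arm, same shape, size and origin as rotor_1; starts flat on the worktop
- knife_stand: balance stand, fixed: grey plate 124 (x) by 74 mm (y), 8 mm thick; in its middle, along y, a steel blade with its top edge a flat land 10 mm wide, 64 mm long, 26 mm above the worktop. Rubber-faced rest rails parallel to the blade, 52 mm to each side and 15 mm high, catch an arm that tips. Origin: centre of the plate's underside
- knife_edge (a point): middle of the top of the blade, 26 mm above the worktop; x across the blade, y along it. Arms are laid with their x along this x (either way round). Once let go, an arm out of balance tips about 0.2 rad at once; the balanced one stays level if its middle is within about 4 mm of the blade's middle line, though it may rock a little for a second or two
- sheet_pan: stainless sheet pan, fixed to the worktop, 378 mm (x) by 225 mm (y), rim 22 mm high; flat floor 342 x 188 mm, its top 2 mm above the worktop. Origin: centre of its underside
- vial: bystander: amber vial with tablets, 35 mm in diameter, 82 mm tall, standing loose in the sheet pan; origin at the centre of its underside
- carton: bystander: opened carton, standing loose on the worktop, 47 mm (x) by 140 mm (y, over its open flaps), 157 mm tall; origin at the centre of its underside
- pencil_cup: bystander: dark flared pen cup with pens, 74 x 74 mm, 194 mm tall over the pens, standing loose on the worktop; origin at the centre of its underside
There are look-alikes about, which are no part of the job. What is shaped like the rotor_3 but brown is not meant.

How it is judged:
By the outcome, as a careful person would: the job done as asked, in the order asked, and still so for the second after the job is handed in, with the robot touching nothing.
It also fails if it takes over 72 s, if anything falls off the work surface, if the arm or the gripper's body presses on something with over 40 N, if the wrist force passes 120 N, or if a joint passes its speed limit or range.

## Working session

There is one attempt and no reset: what is moved stays moved. The work goes in short steps, Python scripts to look and compute and a tool call to move; the robot and the scene stay as the last step left them, time stands still between calls to the robot, and variables do not carry over. Pictures are saved under pics/ and viewed, about 8 in all and at most 12, crops included, and the job is handed in when it is done.

Besides the shell and the picture viewer there is one more tool, called after "Emit:" by a JSON object that holds its "op" and its "data". carry_out: Moves the arm, as the interface text tells. Its arguments: {"type":"object","properties":{"increments":{"type":"array"},"force":{"type":"number"}},"required":["increments"]}

```bash
mkdir -p pics; cat > h.py <<'E'
import numpy as np, cv2
from plant import manip, snapshot, camera_info
def pts(name):
    ci=camera_info(name); im,d=snapshot(name)
    v,u=np.mgrid[0:384,0:512]
    P=np.stack([(u-ci['cx'])/ci['fx']*d,-(v-ci['cy'])/ci['fy']*d,-d],-1)
    R=np.array(ci['rotation']); 
    if R.shape!=(3,3): R=cv2.Rodrigues(R)[0]
    W=P@R.T+np.array(ci['xyz']); W[d==0]=np.nan
    return im,d,W
def save(n,im): cv2.imwrite('pics/'+n,cv2.cvtColor(im,cv2.COLOR_RGB2BGR))
E
python3 - <<'E'
from h import *
print(manip.state()); print(camera_info('scene')); print(camera_info('side'))
a,_,W=pts('scene'); b,_,V=pts('side')
np.savez('s0.npz',a=a,W=W,b=b,V=V)
save('scene0.png',cv2.resize(a,(800,600)))
save('side0.png',cv2.resize(b,(800,600)))
E
```

```text
{'t': 0.0, 'joints': array([-1.38071365,  0.70706984, -0.02763658,  1.48499049,  0.02199426,
        0.95089105, -0.07552652]), 'qvel': array([-0.00041091, -0.00048692,  0.00096955,  0.00065217,  0.00120798,
       -0.00069134,  0.00110291]), 'joint_efforts': array([ 7.63535936e-04, -8.83231258e+01,  1.23457365e+00, -2.36156774e+01,
        1.68309681e-02,  6.90436267e-03, -1.85291987e-05]), 'position': array([0.13201969, 0.55939362, 0.24784832]), 'tool_rot': array([-3.63280013e-01, -3.12041047e+00,  1.65145233e-03]), 'wrist_force': array([-0.56657008, -0.20223377, -0.444661  ]), 'moment': array([0.00956892, 0.04880447, 0.0238865 ]), 'finger_gap': 0.08527388201721257}
{'fx': 395.3359211657472, 'fy': 395.3359211657472, 'cx': 252.49065137447425, 'cy': 195.19928857689084, 'xyz': array([-0.22596319,  0.54622148,  1.13915373]), 'rotation': array([ 0.38887467, -0.78835048, -2.06511292])}
{'fx': 474.80913875326615, 'fy': 474.80913875326615, 'cx': 258.6875072723971, 'cy': 194.7911430499595, 'xyz': array([0.10949726, 1.1399076 , 1.14621897]), 'rotation': array([ 0.2010916 , -1.1318698 , -2.56812527])}
```

View pics/scene0.png

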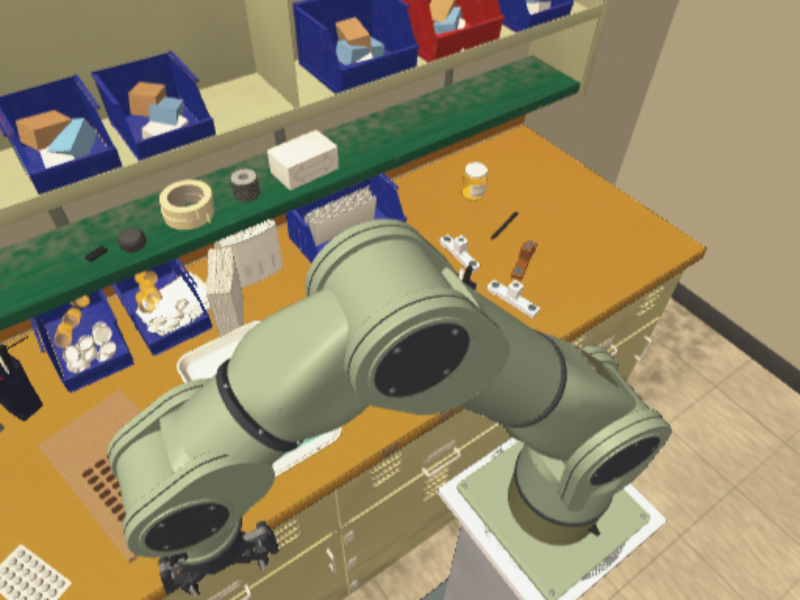

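View pics/side0.png

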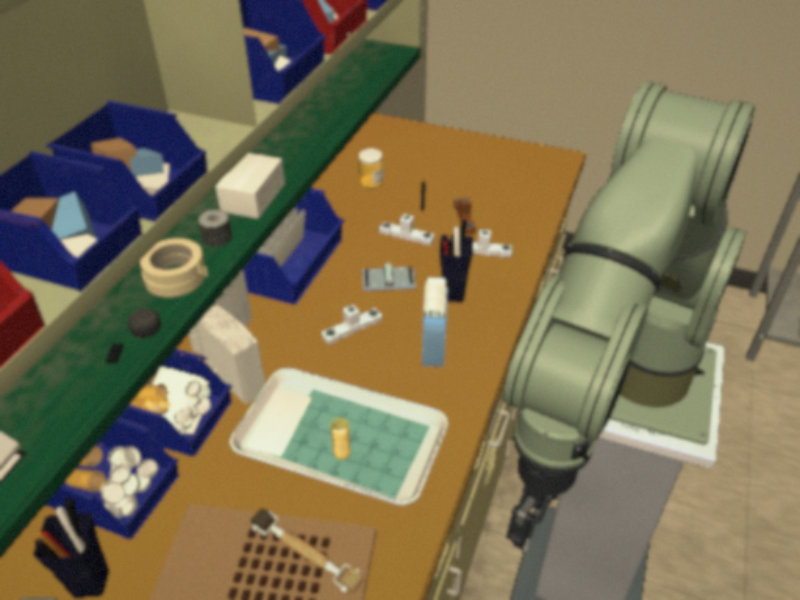

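The side picture (800x600) shows three white rotor arms at (406,230), (350,322) and (490,245, partly behind the pencil cup (456,265)). Other objects:
- Brown look-alike: (463,215).
- Knife stand: (388,278).
- Carton: (435,320).
- Pan: (340,435), with the vial in it at (340,440).

The three white ones match the description.

```bash
python3 - <<'E'
from h import *
z=np.load('s0.npz')
for im,W,nm in((z['a'],z['W'],'scene'),(z['b'],z['V'],'side')):
    print(nm, 'valid',np.isfinite(W[...,0]).mean())
    hsv=cv2.cvtColor(im,cv2.COLOR_RGB2HSV)
    h=W[...,2]
    m=((hsv[...,1]<70)&(hsv[...,2]>90)&(h>0.004)&(h<0.075)&(W[...,0]>.2)&(W[...,0]<.9)).astype(np.uint8)
    n,l,s,c=cv2.connectedComponentsWithStats(m)
    for i in range(1,n):
        if s[i,4]<60: continue
        P=W[l==i]; bar=P[P[:,2]<.03]; hub=P[P[:,2]>.05]
        r=cv2.minAreaRect((bar[:,:2]*1000).astype(np.float32)) if len(bar)>3 else None
        print(s[i],np.round(c[i]),'med',np.round(P.mean(0),3),'zmax',np.round(np.percentile(P[:,2],98),3),'rect',np.round(r[0]) if r else 0,np.round(r[1]) if r else 0, r and round(r[2],1),'hub',np.round(hub.mean(0),3) if len(hub) else 0)
W=z['V']
for nm,(u,v) in dict(worktop=(400,350),cup=(456,280),cartontop=(436,290),cartonmid=(434,330),vial=(340,425),panfloor=(360,470),knife=(388,268),brown=(463,205),pen=(422,195)).items(): print(nm,np.round(W[int(v*.64),int(u*.64)],3))
save('crop1.png',cv2.resize(z['b'][70:330,130:340],None,fx=2.3,fy=2.3,interpolation=cv2.INTER_CUBIC))
E
```

```text
scene valid 0.9961090087890625
[199 131  46  27 379] [219. 144.] med [ 0.861 -0.07   0.046] zmax 0.074 rect [865. -90.] [210.  16.] 89.6 hub [ 0.858 -0.068  0.062]
[282 150  25  24 243] [294. 160.] med [ 0.625 -0.279  0.026] zmax 0.06 rect [ 628. -281.] [ 32. 144.] 88.7 hub [ 0.627 -0.281  0.057]
[113 158  68  87 994] [150. 199.] med [0.764 0.29  0.032] zmax 0.073 rect [747. 295.] [108. 405.] 33.2 hub [0.798 0.239 0.062]
[124 177  11  22  99] [129. 187.] med [0.845 0.336 0.045] zmax 0.055 rect [820. 340.] [ 8. 10.] 19.2 hub [0.854 0.336 0.052]
[312 179  33  25 320] [328. 190.] med [ 0.425 -0.287  0.026] zmax 0.061 rect [ 428. -289.] [139.  34.] 11.3 hub [ 0.428 -0.288  0.057]
[ 87 180  43  35 805] [110. 198.] med [0.83  0.414 0.047] zmax 0.072 rect [823. 432.] [147.  68.] 62.0 hub [0.835 0.411 0.057]
[ 40 206  35  33 605] [ 57. 223.] med [0.822 0.607 0.048] zmax 0.071 rect [844. 608.] [102. 116.] 2.4 hub [0.825 0.604 0.06 ]
[176 273  43  32 115] [199. 289.] med [0.345 0.326 0.02 ] zmax 0.025 rect [348. 328.] [ 25. 162.] 3.8 hub 0
side valid 0.9959869384765625
[175 134  21  36 222] [1
[... 1027 characters left out ...]
55.] med [0.827 0.412 0.046] zmax 0.07 rect [802. 411.] [ 32. 122.] 3.9 hub [0.832 0.412 0.057]
[  64  285   38   47 1069] [ 81. 307.] med [0.824 0.606 0.045] zmax 0.072 rect [845. 599.] [100. 131.] 5.9 hub [0.827 0.608 0.059]
[162 335  19   9  87] [171. 339.] med [0.554 0.597 0.026] zmax 0.035 rect [560. 593.] [52. 24.] 10.0 hub 0
[208 360  14   9  60] [213. 364.] med [0.421 0.623 0.029] zmax 0.034 rect [418. 623.] [32. 16.] 21.2 hub 0
worktop [ 0.504  0.102 -0.003]
cup [ 0.441 -0.077  0.072]
cartontop [0.441 0.062 0.158]
cartonmid [0.419 0.143 0.125]
vial [0.518 0.379 0.063]
panfloor [ 0.466  0.414 -0.001]
knife [ 0.617 -0.115  0.027]
brown [ 0.519 -0.394  0.048]
pen [ 0.651 -0.455  0.012]
```

View pics/crop1.png

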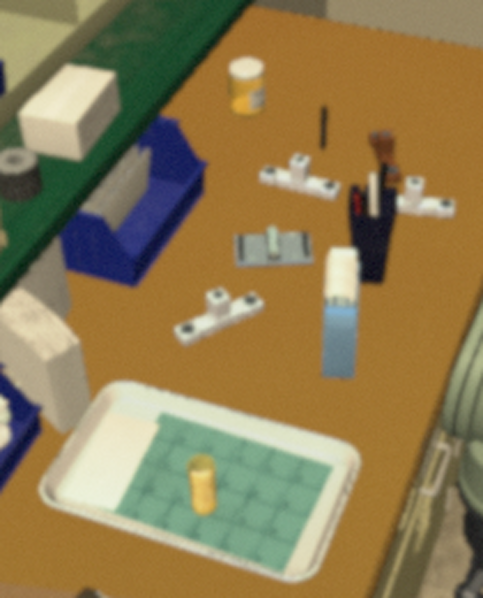

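The crop confirms it: three white arms with hubs, one brown look-alike at (385,150), and the stand at (273,247). The vial stands mid-pan at (202,485). Next I need the pan, vial and stand geometry.

```bash
cat >> h.py <<'E'
def R0():
    s=manip.state(); return s,cv2.Rodrigues(s['tool_rot'])[0]
def go(x,y,z,psi,flip=0):
    """increments to world TCP x,y,z(m), jaw line angle psi(deg)"""
    s,R=R0(); d=R.T@(np.array([x,y,z])-s['position'])*1000
    cur=np.degrees(np.arctan2(R[1,1],R[0,1])); yaw=-((psi-cur+90)%180-90)+180*flip
    print('incr',np.round(d,1),'yaw',round(yaw,1),'j7',np.round(s['joints'][6],2),'tilt',np.round(R[:,2],3)); return d,yaw
def yawax(P):
    r=cv2.minAreaRect((P[:,:2]*1000).astype(np.float32)); (w,h),a=r[1],r[2]
    if h>w: w,h,a=h,w,a+90
    return np.round(r[0],1),round(w),round(h),round((a+90)%180-90,1)
E
python3 - <<'E'
from h import *
z=np.load('s0.npz');W=z['V'];im=z['b'];hsv=cv2.cvtColor(im,cv2.COLOR_RGB2HSV)
ok=np.isfinite(W[...,2])
box=(W[...,0]>.28)&(W[...,0]<.78)&(W[...,1]>.15)&(W[...,1]<.56)
m=box&(W[...,2]>.012)&(W[...,2]<.03)&(hsv[...,1]<90)
n,l,s,c=cv2.connectedComponentsWithStats(m.astype(np.uint8)); i=1+s[1:,4].argmax(); print('pan',yawax(W[l==i]),s[i])
m=box&(W[...,2]>.045)&(hsv[...,1]>100)&(W[...,2]<.12); P=W[m]; print('vial',m.sum(),P.mean(0),P.min(0),P.max(0))
t=P[P[:,2]>.076]; print('top',t.mean(0),len(t))
# C, knife: PCA
for nm,cx,cy,zl in (('A',.629,-.278,0),('B',.43,-.287,0),('C',.626,.082,0),('knife',.61,-.1,0)):
    m=(np.hypot(W[...,0]-cx,W[...,1]-cy)<.085)&(W[...,2]>.006)&(W[...,2]<.07)&(hsv[...,1]<110); 
    print(nm,yawax(W[m]),m.sum()); 
    k=W[m&(W[...,2]>(.021 if nm=='knife' else .05))]; print('  top',yawax(k),len(k),np.median(k[:,2]))
for nm,z0 in (('carton',.13),('cup',.1)):
    m=(W[...,0]>.36)&(W[...,0]<.52)&(W[...,2]>.06)&(W[...,2]<.21)&((W[...,1]>0)==(nm=='carton'))&(W[...,1]>-.17)&(W[...,1]<.2)
    print(nm,W[m].min(0),W[m].max(0))
from scipy.spatial.transform import Rotation
go(.58,-.19,.3,24.6)
E
```

```text
pan (array([559.2, 359.6]), 438, 230, 0.9) [ 147  235  140   88 1196]
vial 313 [0.63505121 0.42266912 0.05962233] [0.49401565 0.30208246 0.04509802] [0.7795787  0.55906082 0.08526815]
top [0.50819886 0.39598041 0.0797609 ] 27
A (array([ 632.7, -281.2]), 139, 38, -1.5) 271
  top (array([ 631.2, -276.8]), 31, 28, 79.8) 41 0.05609296136919717
B (array([ 432.2, -297.9]), 134, 68, -19.4) 212
  top (array([ 432.8, -285.9]), 33, 27, -75.8) 39 0.0556656941806386
C (array([626.8,  79.6]), 142, 39, 57.0) 378
  top (array([626.6,  79.8]), 30, 29, -38.3) 57 0.05585188769833871
knife (array([ 611.3, -102.7]), 123, 75, 24.6) 295
  top (array([630.9, -98.2]), 68, 54, -70.8) 41 0.02372224546482049
carton [0.40103244 0.01192966 0.06008364] [0.47328605 0.14925758 0.15994906]
cup [ 0.41042535 -0.15598543  0.06073222] [ 0.49605168 -0.0638652   0.19444051]
incr [-608.1 -626.5  -51.5] yaw 52.1 j7 -0.08 tilt [-0.    -0.001 -1.   ]
```

```bash
python3 - <<'E'
from h import *
go(.46,.36,.42,90)
E
```

```text
incr [-365.  -118.9 -172. ] yaw -13.3 j7 -0.08 tilt [-0.    -0.001 -1.   ]
```

Emit:
{"op": "carry_out", "data": {"increments": [1,-60,-20,-60,0,1,-120,-40,-120,-5,1,-180,-60,-170,-13,1,-240,-80,-170,-13,1,-300,-100,-170,-13,1,-365,-119,-172,-13,1,-365,-119,-172,-13,1,-365,-119,-172,-13]}}

```text
t: 1.1
position: [0.4634, 0.3568, 0.4197]
tool_rot: [0.017, 3.141, -0.003]
wrist_force: [-0.8, 0.1, -0.8]
finger_gap: 0.0853
```

```bash
python3 - <<'E'
from h import *
s=manip.state();print(s['t'],s['position'],s['joints'])
im,d,W=pts('wrist'); c=camera_info('wrist'); print(c['xyz'])
np.savez('s1.npz',im=im,W=W); save('w1.png',cv2.resize(im,(640,480)))
go(.627,.080,.22,57)
E
```

```text
1.1 [0.46336164 0.35683199 0.4196691 ] [-0.6718365   0.60377276 -0.09164993  1.06909599  0.05400795  1.47177433
  0.80706823]
[0.37895318 0.35865405 0.54418031]
incr [-168.  -277.1  199.8] yaw 32.5 j7 0.81 tilt [-0.001 -0.001 -1.   ]
```

View pics/w1.png

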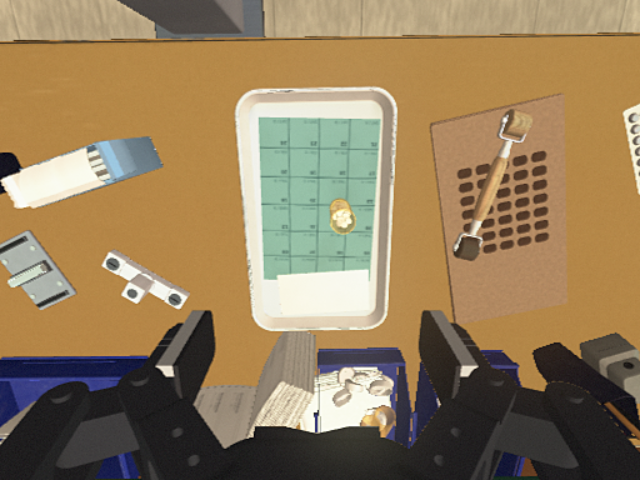

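The wrist view (640x480) shows the pan with corners at about (237,90)-(397,325), and the vial at (343,216), right of its middle. It also shows rotor C at (145,280), the stand at (35,270), and the carton at upper left.

```bash
python3 - <<'E'
from h import *
z=np.load('s1.npz');W=z['W'];im=z['im'];hsv=cv2.cvtColor(im,cv2.COLOR_RGB2HSV)
rim=(W[...,2]>.013)&(W[...,2]<.03)&(W[...,1]>.2)&(W[...,1]<.52)&(W[...,0]<.76)&(W[...,0]>.3)&(hsv[...,1]<90)
n,l,s,c=cv2.connectedComponentsWithStats(rim.astype(np.uint8)); i=1+s[1:,4].argmax(); print('pan',yawax(W[l==i]))
for lo in(.04,.07):
  v=(W[...,2]>lo)&(W[...,2]<.1)&(W[...,1]>.3)&(W[...,1]<.45)&(W[...,0]<.6)&(W[...,0]>.4); P=W[v]; print('vial',cv2.minEnclosingCircle((P[:,:2]*1000).astype(np.float32)),P[:,2].max(),np.median(P,0))
for nm,cx,cy in (('C',.626,.082),('knife',.61,-.1)):
    m=(np.hypot(W[...,0]-cx,W[...,1]-cy)<.085)&(W[...,2]>.005)&(W[...,2]<.07)&(hsv[...,1]<110); print(nm,yawax(W[m]))
    k=W[m&(W[...,2]>(.021 if nm=='knife' else .05))]; print('  top',yawax(k),len(k),np.median(k[:,2]))
    b=W[m&(W[...,2]<.025)]; print('  low',yawax(b))
E
```

```text
pan (array([549.5, 356.2]), 419, 225, 0.4)
vial ((510.7425231933594, 389.83685302734375), 17.449275970458984) 0.08467602252335654 [0.51284648 0.39039683 0.06395819]
vial ((510.7425231933594, 389.83685302734375), 17.449275970458984) 0.08467602252335654 [0.5140794  0.39073773 0.08049863]
C (array([625.3,  76.3]), 139, 31, 54.9)
  top (array([625.3,  76.2]), 28, 28, 54.8) 223 0.056957150463680106
  low (array([625.3,  76.3]), 139, 31, 54.9)
knife (array([ 610.9, -107.3]), 123, 75, 24.4)
  top (array([ 610.8, -107. ]), 67, 14, -65.1) 213 0.024801798788450014
  low (array([ 610.9, -107.3]), 123, 75, 24.4)
```

```bash
python3 - <<'E'
from h import *
go(.6253,.0763,.045,54.9)
E
```

```text
incr [-166.4 -280.6  374.8] yaw 34.6 j7 0.81 tilt [-0.001 -0.001 -1.   ]
```

Emit:
{"op": "carry_out", "data": {"increments": [1,-28,-47,30,6,1,-56,-94,60,12,1,-84,-141,90,20,1,-112,-188,120,28,1,-140,-235,150,34.6,1,-166.4,-280.6,180,34.6,1,-166.4,-280.6,220,34.6,1,-166.4,-280.6,250,34.6], "force": 40}}

```text
t: 2.15
position: [0.6242, 0.0793, 0.1685]
tool_rot: [-0.94, -2.996, 0.0]
wrist_force: [1.1, 0.6, -0.3]
finger_gap: 0.0854
```

```bash
cat > look.py <<'E'
from h import *
def look(cx,cy,r=.085,knife=False,save_as=None):
    s=manip.state(); print(round(s['t'],2),s['position'],s['joints'].round(2),s['wrist_force'].round(2),s['moment'].round(3),round(s['finger_gap'],4))
    im,d,W=pts('wrist'); hsv=cv2.cvtColor(im,cv2.COLOR_RGB2HSV)
    m=(np.hypot(W[...,0]-cx,W[...,1]-cy)<r)&(W[...,2]>.005)&(W[...,2]<.1)&(hsv[...,1]<110)&(hsv[...,2]>60)
    print('all',yawax(W[m]),m.sum())
    k=W[m&(W[...,2]>(.021 if knife else .05))]
    if len(k)>5: print('top',yawax(k),len(k),np.median(k[:,2]))
    if save_as: save(save_as,im)
    return im,W,m
E
python3 - <<'E'
from look import *
look(.6253,.0763)
go(.6253,.0763,.045,54.9)
E
```

```text
2.15 [0.62424823 0.07927762 0.16851602] [-0.19  0.89  0.03  1.37 -0.03  0.89  0.81] [ 1.1   0.62 -0.29] [ 0.029 -0.026  0.041] 0.0854
all (array([625.6,  75.8]), 140, 31, 54.4) 4326
top (array([625.9,  75.3]), 28, 28, -34.4) 959 0.056917691842090584
incr [ -4.3  -0.8 120.2] yaw 0.3 j7 0.81 tilt [-0.006 -0.    -1.   ]
```

Emit:
{"op": "carry_out", "data": {"increments": [1,-4.8,-0.5,60,0.5,1,-4.8,-0.5,110,0.5,1,-4.8,-0.5,120,0.5,1,-4.8,-0.5,120,0.5,0.2,-4.8,-0.5,120,0.5,0.2,-4.8,-0.5,120,0.5,0.2,-4.8,-0.5,120,0.5,0.2,-4.8,-0.5,120,0.5], "force": 40}}

```text
t: 3.2
position: [0.6289, 0.0753, 0.0511]
tool_rot: [0.954, 2.992, 0.0]
wrist_force: [-3.4, -1.1, 8.6]
finger_gap: 0.0276
```

Emit:
{"op": "carry_out", "data": {"increments": [0.2,0,0,0,0,0.2,0,0,0,0,0.2,0,0,-50,0,0.2,0,0,-100,0,0.2,0,0,-120,0,0.2,0,0,-120,0,0.2,0,0,-120,0]}}

```text
t: 4.08
position: [0.6281, 0.0753, 0.169]
tool_rot: [-0.954, -2.991, 0.001]
wrist_force: [-0.1, -0.2, -2.7]
finger_gap: 0.0271
```

```bash
python3 - <<'E'
from look import *
look(.611,-.107,knife=True)
go(.6108,-.107,.085,24.5)
s,R=R0(); print('moment tool',R.T@s['moment'])
E
```

```text
4.08 [0.62812368 0.07528751 0.16902746] [-0.19  0.89  0.04  1.35 -0.04  0.9   0.81] [-0.14 -0.22 -2.71] [-0.067  0.04  -0.015] 0.0271
all (array([ 611.6, -108.1]), 123, 74, 24.2) 5231
top (array([ 611.6, -107.8]), 66, 14, -65.3) 656 0.024762253867827183
incr [ -91.5 -158.5   84. ] yaw 30.1 j7 0.81 tilt [-0.002 -0.    -1.   ]
moment tool [ 0.02690314 -0.02235661 -0.01802497]
```

```bash
python3 - <<'E'
from h import *
go(.6116,-.108,.079,24.4)
E
```

```text
incr [ -92.8 -158.9   90. ] yaw 30.2 j7 0.81 tilt [-0.002 -0.    -1.   ]
```

Emit:
{"op": "carry_out", "data": {"increments": [0.2,-26,-45,10,8,0.2,-52,-90,20,16,0.2,-75,-130,30,24,0.2,-92.8,-158.9,45,30.2,0.2,-92.8,-158.9,60,30.2,0.2,-92.8,-158.9,72,30.2,0.2,-92.8,-158.9,72,30.2]}}

```text
t: 5.0
position: [0.612, -0.1068, 0.0972]
tool_rot: [-1.698, -2.641, 0.001]
wrist_force: [0.7, -0.1, -1.7]
finger_gap: 0.0271
```

```bash
python3 - <<'E'
from h import *
go(.6116,-.108,.0785,24.4); s=manip.state(); print(s['position'],s['wrist_force'],s['moment'])
E
```

```text
incr [-1.  -0.8 18.7] yaw 0.1 j7 0.68 tilt [-0.002  0.001 -1.   ]
[ 0.61197699 -0.10678092  0.09721094] [ 0.69493093 -0.1332018  -1.73464292] [-0.01964919  0.04821171  0.05271318]
```

Emit:
{"op": "carry_out", "data": {"increments": [0.2,-1,-0.8,10,0,0.2,-1,-0.8,16,0,0.2,-1,-0.8,18,0,0.2,-1,-0.8,19,0,0.2,-1,-0.8,20,0,0.2,-1,-0.8,20,0]}}

```text
t: 5.75
position: [0.612, -0.1092, 0.0784]
tool_rot: [1.701, 2.641, -0.0]
wrist_force: [-0.0, -0.4, -2.2]
finger_gap: 0.0275
```

Emit:
{"op": "carry_out", "data": {"increments": [0.2,0,0,1,0,0.2,0,0,1,0,0.2,0,0,2,0,0.2,0,0,2,0]}}

```text
t: 6.25
position: [0.6121, -0.1093, 0.077]
tool_rot: [1.701, 2.641, 0.0]
wrist_force: [-2.8, -0.1, 10.2]
finger_gap: 0.0272
```

Emit:
{"op": "carry_out", "data": {"increments": [0.2,0,0,-1,0,0.2,0,0,-1,0,0.4,0,0,-1,0,0.7,0,0,-1,0,1,0,0,-1,0,1,0,0,-1,0,1,0,0,-40,0,1,0,0,-80,0]}}

```text
t: 7.25
position: [0.6118, -0.1092, 0.1572]
tool_rot: [-1.701, -2.64, 0.001]
wrist_force: [0.6, -0.1, 0.1]
finger_gap: 0.0854
```

Emit:
{"op": "carry_out", "data": {"increments": [1,0,0,-20,0,1,0,0,-30,0,1,0,0,-30,0,1,0,0,-30,0,1,0,0,-30,0,1,0,0,-30,0]}}

```text
t: 8.0
position: [0.6119, -0.1092, 0.1859]
tool_rot: [-1.701, -2.641, 0.001]
wrist_force: [0.3, 0.1, 0.2]
finger_gap: 0.0852
```

```bash
cat > tilt.py <<'E'
from look import *
def tilt(cx=.6116,cy=-.108,psi=24.4,sv=None):
    im,W,m=look(cx,cy,.1,save_as=sv)
    P=W[m]; P=P[P[:,2]>.03]; e=np.array([np.cos(np.radians(psi)),np.sin(np.radians(psi))])
    u=(P[:,:2]-[cx,cy])@e*1000; w=(P[:,:2]-[cx,cy])@np.array([-e[1],e[0]])*1000
    for a,b in((-75,-55),(-55,-40),(-40,-20),(20,40),(40,55),(55,75)):
        k=(u>a)&(u<b)&(abs(w)<16)&(P[:,2]<.07); print(a,b,k.sum(),np.round(np.median(P[k,2])*1000,1) if k.any() else '')
    h=P[P[:,2]>.07]; 
    if len(h): print('hub',yawax(h),(h[:,:2].mean(0)*1000-np.array([cx,cy])*1000)@e)
    b=P[(P[:,2]>.03)&(P[:,2]<.06)]; print('bar',yawax(b))
E
python3 -c "
from tilt import *
tilt(sv='tC.png')"
```

```text
8.0 [ 0.61186682 -0.10915809  0.18590727] [ 0.06  0.86  0.15  1.38 -0.14  0.91  0.67] [0.32 0.13 0.24] [0.028 0.025 0.022] 0.0852
all (array([ 613.4, -107.6]), 138, 73, 24.4) 8254
top (array([ 592.7, -115.9]), 91, 30, 24.8) 2703 0.058990911132716206
-75 -55 366 57.5
-55 -40 549 55.5
-40 -20 651 50.6
20 40 369 37.0
40 55 410 34.3
55 75 284 32.2
hub (array([ 620.1, -103.2]), 30, 28, 25.0) 9.71849927238611
bar (array([ 611.9, -106.5]), 136, 31, 24.8)
```

Rotor C tipped clearly by about 0.2 rad (bar heights 57 to 32 mm), so it is out. I'll regrasp it and take it to the pan.

```bash
python3 -c "
from h import *
go(.6185,-.1045,.081,24.6)"
```

```text
incr [  1.5   8.  105. ] yaw -0.2 j7 0.67 tilt [-0. -0. -1.]
```

Emit:
{"op": "carry_out", "data": {"increments": [1,1.5,8,60,0,1,1.5,8,100,0,1,1.5,8,105,0,1,1.5,8,105,0,0.2,1.5,8,105,0,0.2,1.5,8,105,0,0.2,1.5,8,105,0,0.2,1.5,8,105,0]}}

```text
t: 9.05
position: [0.6188, -0.1048, 0.082]
tool_rot: [1.701, 2.64, -0.0]
wrist_force: [-2.6, -0.0, 8.8]
finger_gap: 0.0291
```

Emit:
{"op": "carry_out", "data": {"increments": [0.2,0,0,0,0,0.2,0,0,-20,0,0.2,0,0,-60,0,0.2,0,0,-100,0,0.2,0,0,-150,0,0.2,0,0,-170,0,0.2,0,0,-170,0]}}

```text
t: 9.93
position: [0.6189, -0.1046, 0.2523]
tool_rot: [1.7, 2.64, 0.001]
wrist_force: [0.1, -1.5, -3.0]
finger_gap: 0.0286
```

```bash
python3 - <<'E'
from h import *
s=manip.state(); print(s['joints'].round(2), s['wrist_force'],s['finger_gap'])
go(.39,.356,.06,90)
go(.39,.356,.06,90,1)
b,d,V=pts('side'); save('sideC.png',cv2.resize(b[120:330,120:420],None,fx=2,fy=2))
E
```

```text
[ 0.04  0.8   0.17  1.27 -0.14  1.08  0.65] [ 0.13997559 -1.47561564 -3.0178042 ] 0.028643910586088766
incr [514.2 -18.3 191.7] yaw -65.6 j7 0.65 tilt [ 0.002 -0.    -1.   ]
incr [514.2 -18.3 191.7] yaw 114.4 j7 0.65 tilt [ 0.002 -0.    -1.   ]
```

View pics/sideC.png

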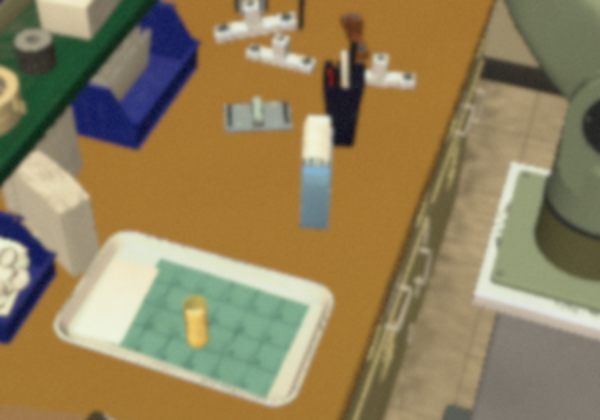

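The bar hangs from the gripper at about (255,22), perhaps slightly tilted. I'll grip harder and go to the pan around the carton.

```bash
python3 -c "
from h import *
go(.60,.15,.25,60); go(.52,.27,.24,75);go(.41,.356,.22,90);go(.395,.356,.085,90)"
```

```text
incr [239.3  88.4   0.9] yaw -35.6 j7 0.65 tilt [-0.  0. -1.]
incr [381.6  65.1  10.9] yaw -50.6 j7 0.65 tilt [-0.  0. -1.]
incr [5.054e+02 5.000e-01 3.100e+01] yaw -65.6 j7 0.65 tilt [-0.  0. -1.]
incr [511.6 -13.1 166. ] yaw -65.6 j7 0.65 tilt [-0.  0. -1.]
```

Emit:
{"op": "carry_out", "data": {"increments": [0.2,55,21,0,-6,0.2,110,42,0,-14,0.2,165,63,0,-22,0.2,220,80,0,-30,0.2,275,85,3,-38,0.2,330,75,7,-46,0.2,385,64,12,-54,0.2,440,40,20,-62], "force": 90}}

```text
t: 10.98
position: [0.4716, 0.314, 0.2296]
tool_rot: [-0.09, -3.139, 0.001]
wrist_force: [0.9, 1.9, -3.3]
finger_gap: 0.0272
```

```bash
python3 -c "
from h import *
s=manip.state(); print(s['position'],s['finger_gap'])
go(.395,.356,.22,90);go(.395,.356,.085,90);go(.395,.356,.053,90)"
```

```text
[0.47158394 0.31397397 0.22962504] 0.027247485617916265
incr [78.9 37.6  9.7] yaw -3.3 j7 0.81 tilt [-0.001 -0.001 -1.   ]
incr [ 78.7  37.6 144.7] yaw -3.3 j7 0.81 tilt [-0.001 -0.001 -1.   ]
incr [ 78.6  37.7 176.7] yaw -3.3 j7 0.81 tilt [-0.001 -0.001 -1.   ]
```

Emit:
{"op": "carry_out", "data": {"increments": [0.2,40,20,10,-3.3,0.2,78.8,37.6,40,-3.3,0.2,78.8,37.6,90,-3.3,0.2,78.8,37.6,140,-3.3,0.2,78.8,37.6,160,-3.3,0.2,78.8,37.6,168,-3.3,0.2,78.8,37.6,170,-3.3,0.2,78.8,37.6,170,-3.3]}}

```text
t: 11.98
position: [0.3969, 0.3553, 0.0615]
tool_rot: [0.008, 3.142, 0.001]
wrist_force: [-0.7, 0.6, -3.5]
finger_gap: 0.0262
```

Emit:
{"op": "carry_out", "data": {"increments": [0.2,0,0,1,0,0.2,0,0,2,0,0.2,0,0,3,0,0.2,0,0,3,0]}}

```text
t: 12.48
position: [0.397, 0.3551, 0.0584]
tool_rot: [0.008, 3.141, -0.0]
wrist_force: [-0.5, -1.7, 0.8]
finger_gap: 0.0262
```

Contact has started. I'll go another 1 mm, release and rise.

Emit:
{"op": "carry_out", "data": {"increments": [0.2,0,0,1,0,0.2,0,0,1,0,0.5,0,0,1,0,1,0,0,1,0,1,0,0,0,0,1,0,0,-50,0,1,0,0,-110,0,1,0,0,-160,0]}}

```text
t: 13.48
position: [0.3968, 0.3551, 0.2205]
tool_rot: [0.008, 3.141, 0.001]
wrist_force: [0.2, 0.0, -0.2]
finger_gap: 0.0853
```

```bash
python3 -c "
from look import *
im,W,m=look(.397,.355,.085)
P=W[m]
print(np.median(P[(P[:,1]>.38)&(P[:,2]<.03)],0),np.median(P[(P[:,1]<.33)&(P[:,2]<.03)],0))
go(.54,-.1,.25,0); go(.60,.15,.25,60); go(.63,-.278,.16,-1.5)
"
```

```text
13.47 [0.39681759 0.35511367 0.22053333] [-0.74  0.68 -0.08  1.68  0.07  0.79  0.7 ] [ 0.15  0.04 -0.2 ] [ 0.044 -0.037  0.005] 0.0853
all (array([375. , 354.9]), 144, 71, -89.8) 4582
top (array([395.4, 353.1]), 27, 27, 89.2) 711 0.05841745481615779
[0.38676624 0.40160288 0.01860587] [0.38686889 0.30704597 0.01857049]
incr [-144.4 -455.4  -25.7] yaw 89.7 j7 0.7 tilt [ 0.005  0.005 -1.   ]
incr [-203.2 -205.1  -24. ] yaw 29.7 j7 0.7 tilt [ 0.005  0.005 -1.   ]
incr [-234.9 -633.4   63.8] yaw -88.8 j7 0.7 tilt [ 0.005  0.005 -1.   ]
```

```bash
python3 -c "
from h import *
go(.53,.24,.25,60); go(.60,.10,.25,40);go(.61,-.08,.25,20)"
```

```text
incr [-132.7 -115.4  -23.9] yaw 29.7 j7 0.7 tilt [ 0.005  0.005 -1.   ]
incr [-203.4 -255.1  -24.3] yaw 49.7 j7 0.7 tilt [ 0.005  0.005 -1.   ]
incr [-214.3 -435.   -25.2] yaw 69.7 j7 0.7 tilt [ 0.005  0.005 -1.   ]
```

Emit:
{"op": "carry_out", "data": {"increments": [1,-45,-38,-24,10,1,-90,-76,-24,20,1,-132,-115,-24,30,1,-160,-165,-24,38,1,-185,-215,-24,46,1,-203,-265,-24,54,1,-207,-325,-24,62,1,-212,-385,-24,70]}}

```text
t: 14.52
position: [0.6069, -0.0327, 0.2422]
tool_rot: [-1.814, -2.565, 0.0]
wrist_force: [1.0, 0.6, 0.5]
finger_gap: 0.0853
```

```bash
python3 -c "
from h import *
print(manip.state()['position'])
go(.63,-.279,.16,-1.5)"
```

```text
[ 0.60692142 -0.03268745  0.24221977]
incr [-239.9  -60.3   82.2] yaw 21.0 j7 0.49 tilt [-0. -0. -1.]
```

Emit:
{"op": "carry_out", "data": {"increments": [1,-55,-14,5,6,1,-110,-28,10,12,1,-165,-42,20,18,1,-220,-55,40,21,1,-240,-60,70,21,1,-240,-60,82,21,1,-240,-60,82,21]}}

```text
t: 15.4
position: [0.6316, -0.2758, 0.16]
tool_rot: [-2.244, -2.197, -0.0]
wrist_force: [0.6, -0.1, 0.7]
finger_gap: 0.0854
```

```bash
python3 -c "
from look import *
look(.63,-.279,.09)
go(.63,-.279,.049,-1.5)"
```

```text
15.4 [ 0.63159342 -0.27581953  0.1600263 ] [ 0.27  1.01  0.26  1.1  -0.25  1.06  0.51] [ 0.57 -0.1   0.71] [-0.024 -0.002 -0.016] 0.0854
all (array([ 631.7, -283.7]), 140, 31, -2.0) 4575
top (array([ 631.8, -284.3]), 28, 27, 87.9) 1019 0.056885552561874664
incr [ -3.2  -2.  112.1] yaw 0.3 j7 0.51 tilt [ 0.001  0.    -1.   ]
```

Emit:
{"op": "carry_out", "data": {"increments": [1,-8.2,-0.2,60,0.8,1,-8.2,-0.2,105,0.8,1,-8.2,-0.2,111,0.8,1,-8.2,-0.2,111,0.8,0.2,-8.2,-0.2,111,0.8,0.2,-8.2,-0.2,111,0.8,0.2,-8.2,-0.2,111,0.8,0.2,-8.2,-0.2,111,0.8], "force": 60}}

```text
t: 16.45
position: [0.6314, -0.2855, 0.0501]
tool_rot: [2.261, 2.18, 0.0]
wrist_force: [-0.4, 0.7, 6.9]
finger_gap: 0.027
```

Emit:
{"op": "carry_out", "data": {"increments": [0.2,0,0,0,0,0.2,0,0,-50,0,0.2,0,0,-100,0,0.2,0,0,-110,0,0.2,0,0,-110,0,0.2,0,0,-110,0]}}

```text
t: 17.2
position: [0.6306, -0.285, 0.1577]
tool_rot: [-2.26, -2.179, 0.001]
wrist_force: [0.0, 0.3, -1.5]
finger_gap: 0.0268
```

```bash
python3 -c "
from h import *
s=manip.state();print(s['position'],s['wrist_force'],s['moment'])
go(.6116,-.108,.079,24.4)"
```

```text
[ 0.63059808 -0.28499301  0.15773969] [ 0.04756885  0.27710211 -1.48626788] [-0.06115359  0.02890869  0.00259887]
incr [176.1 -25.3  78.9] yaw -26.5 j7 0.51 tilt [-0.002  0.001 -1.   ]
```

Emit:
{"op": "carry_out", "data": {"increments": [0.2,55,-8,0,-8,0.2,110,-16,10,-18,0.2,160,-23,20,-26.5,0.2,176,-25.3,40,-26.5,0.2,176,-25.3,60,-26.5,0.2,176,-25.3,68,-26.5,0.2,176,-25.3,70,-26.5,0.2,176,-25.3,70,-26.5]}}

```text
t: 18.2
position: [0.6123, -0.1087, 0.0896]
tool_rot: [1.702, 2.64, 0.0]
wrist_force: [-0.0, -0.2, -2.0]
finger_gap: 0.027
```

```bash
python3 -c "
from h import *
s=manip.state();print(s['position'],s['wrist_force'],s['moment'])
go(.6116,-.108,.077,24.4)"
```

```text
[ 0.61233991 -0.10873955  0.08962574] [-0.01479128 -0.17140019 -2.02086104] [-0.09334442 -0.04282028 -0.01323651]
incr [ 1.  -0.4 12.6] yaw -0.0 j7 0.7 tilt [ 0. -0. -1.]
```

Emit:
{"op": "carry_out", "data": {"increments": [0.2,1,-0.4,8,0,0.2,1,-0.4,11,0,0.2,1,-0.4,12,0,0.2,1,-0.4,13,0,0.2,1,-0.4,13.5,0,0.2,1,-0.4,13.5,0]}}

```text
t: 18.95
position: [0.6115, -0.1078, 0.076]
tool_rot: [1.701, 2.641, -0.0]
wrist_force: [-1.0, -0.7, 2.0]
finger_gap: 0.0271
```

Light contact. I'll release and look.

Emit:
{"op": "carry_out", "data": {"increments": [0.2,0,0,0.3,0,0.3,0,0,0,0,0.4,0,0,0,0,0.6,0,0,0,0,1,0,0,0,0,1,0,0,0,0,1,0,0,-50,0,1,0,0,-100,0]}}

```text
t: 19.95
position: [0.6112, -0.1077, 0.177]
tool_rot: [-1.701, -2.64, 0.001]
wrist_force: [0.7, 0.4, 1.3]
finger_gap: 0.0856
```

Emit:
{"op": "carry_out", "data": {"increments": [1,0,0,-10,0,1,0,0,-10,0,1,0,0,-10,0,1,0,0,-10,0,1,0,0,-10,0,1,0,0,-10,0]}}

```text
t: 20.7
position: [0.6114, -0.1077, 0.1856]
tool_rot: [-1.701, -2.641, 0.0]
wrist_force: [-0.3, 0.0, -0.3]
finger_gap: 0.0856
```

```bash
python3 -c "
from tilt import *
tilt(sv='tA.png')"
```

```text
20.7 [ 0.61136543 -0.1077186   0.18559063] [ 0.05  0.86  0.17  1.39 -0.16  0.91  0.68] [-0.31  0.04 -0.34] [ 0.032 -0.014 -0.068] 0.0856
all (array([ 611. , -108.1]), 140, 73, 24.3) 8292
top (array([ 610.7, -106.8]), 28, 28, 25.1) 1279 0.08257126380955221
-75 -55 457 43.2
-55 -40 494 43.1
-40 -20 578 42.7
20 40 576 42.8
40 55 483 43.3
55 75 401 43.3
hub (array([ 610.6, -106.8]), 28, 28, 24.5) -0.388574490631201
bar (array([ 610.3, -106.4]), 140, 31, 25.1)
```

Rotor A lies level: 43 mm at both ends, hub 0.4 mm from the blade's middle line, and yaw within about 0.5°. It is the good one. C tipped, so B goes to the pan.

```bash
python3 -c "
from h import *
go(.60,-.24,.27,18);go(.432,-.287,.25,11);go(.432,-.287,.16,11)"
```

```text
incr [-115.7  -65.1  -84.3] yaw 6.4 j7 0.68 tilt [-0. -0. -1.]
incr [ -89.1 -237.5  -64.3] yaw 13.4 j7 0.68 tilt [-0. -0. -1.]
incr [ -89.1 -237.4   25.7] yaw 13.4 j7 0.68 tilt [-0. -0. -1.]
```

Emit:
{"op": "carry_out", "data": {"increments": [1,0,0,-60,0,1,-50,-25,-85,3,1,-95,-60,-85,6,1,-100,-120,-75,9,1,-95,-180,-65,12,1,-89,-237,-50,13.4,1,-89,-237,5,13.4,1,-89,-237,25,13.4]}}

```text
t: 21.75
position: [0.4315, -0.2866, 0.159]
tool_rot: [-1.998, -2.422, 0.0]
wrist_force: [-0.3, -0.6, -0.1]
finger_gap: 0.0853
```

Emit:
{"op": "carry_out", "data": {"increments": [1,0,0,0,0]}}

```text
t: 21.88
position: [0.432, -0.2866, 0.1601]
tool_rot: [-1.997, -2.423, 0.001]
wrist_force: [-0.2, -0.2, 0.2]
finger_gap: 0.0857
```

```bash
python3 -c "
from look import *
look(.432,-.287,.09)
go(.432,-.287,.05,11)"
```

```text
21.88 [ 0.43200706 -0.28659821  0.16005391] [ 0.43  0.76  0.17  1.8  -0.21  0.6   0.92] [-0.2  -0.16  0.21] [-0.031 -0.011 -0.027] 0.0857
all (array([ 437.5, -323.1]), 140, 95, 10.8) 4664
top (array([ 431.6, -292.5]), 28, 28, -78.5) 1026 0.05685330485745521
incr [-1.000e-01 -4.000e-01  1.111e+02] yaw 0.0 j7 0.92 tilt [-0. -0. -1.]
```

Emit:
{"op": "carry_out", "data": {"increments": [1,-5.7,-1.5,60,0,1,-5.7,-1.5,104,0,1,-5.7,-1.5,110,0,1,-5.7,-1.5,110,0,0.2,-5.7,-1.5,110,0,0.2,-5.7,-1.5,110,0,0.2,-5.7,-1.5,110,0,0.2,-5.7,-1.5,110,0], "force": 80}}

```text
t: 22.92
position: [0.4322, -0.2928, 0.0516]
tool_rot: [1.997, 2.424, -0.0]
wrist_force: [-2.1, 2.2, 17.5]
finger_gap: 0.0267
```

Emit:
{"op": "carry_out", "data": {"increments": [0.2,0,0,0,0,0.2,0,0,-50,0,0.2,0,0,-110,0,0.2,0,0,-170,0,0.2,0,0,-230,0,0.2,0,0,-250,0,0.2,0,0,-250,0]}}

```text
t: 23.8
position: [0.4322, -0.2927, 0.3016]
tool_rot: [1.997, 2.423, 0.0]
wrist_force: [0.3, -0.3, -3.5]
finger_gap: 0.0265
```

```bash
python3 -c "
from h import *
s=manip.state();print(s['position'],s['wrist_force'],s['joints'].round(2))
go(.56,-.22,.30,25);go(.60,-.05,.3,40); go(.60,.12,.30,60);go(.53,.25,.26,80);go(.441,.354,.22,90)"
```

```text
[ 0.43216066 -0.29266827  0.30164446] [ 0.32912735 -0.3335389  -3.46438461] [ 0.4   0.58  0.24  1.59 -0.16  0.99  0.88]
incr [ 46.9 139.4   1.8] yaw -14.0 j7 0.88 tilt [ 0.002 -0.001 -1.   ]
incr [206.1 211.1   1.7] yaw -29.0 j7 0.88 tilt [ 0.002 -0.001 -1.   ]
incr [373.  243.7   1.5] yaw -49.0 j7 0.88 tilt [ 0.002 -0.001 -1.   ]
incr [514.  199.7  41.3] yaw -69.0 j7 0.88 tilt [ 0.002 -0.001 -1.   ]
incr [633.1 132.2  81. ] yaw -79.0 j7 0.88 tilt [ 0.002 -0.001 -1.   ]
```

Emit:
{"op": "carry_out", "data": {"increments": [0.2,16,46,0,-4,0.2,32,93,0,-9,0.2,47,140,0,-14,0.2,100,164,0,-19,0.2,153,188,0,-24,0.2,206,211,0,-29,0.2,262,222,0,-36,0.2,318,233,0,-43]}}

```text
t: 24.8
position: [0.5994, 0.066, 0.2989]
tool_rot: [-0.963, -2.988, 0.002]
wrist_force: [1.7, 0.6, -2.1]
finger_gap: 0.0264
```

```bash
python3 -c "
from h import *
print(manip.state()['position'])
go(.60,.12,.30,60);go(.53,.25,.26,80);go(.441,.354,.22,90);go(.441,.354,.062,90)"
```

```text
[0.59938464 0.06596168 0.29886389]
incr [31.1 44.2 -1.1] yaw -5.7 j7 0.82 tilt [-0.003 -0.    -1.   ]
incr [163.7 108.9  39. ] yaw -25.7 j7 0.82 tilt [-0.003 -0.    -1.   ]
incr [296.7 141.4  79.2] yaw -35.7 j7 0.82 tilt [-0.003 -0.    -1.   ]
incr [296.3 141.7 237.2] yaw -35.7 j7 0.82 tilt [-0.003 -0.    -1.   ]
```

Emit:
{"op": "carry_out", "data": {"increments": [0.2,45,45,5,-7,0.2,95,72,15,-16,0.2,145,98,30,-24,0.2,195,117,45,-30,0.2,245,129,60,-35.7,0.2,290,141,79,-35.7,0.2,296.5,141.5,110,-35.7,0.2,296.5,141.5,150,-35.7]}}

```text
t: 25.8
position: [0.442, 0.3532, 0.1487]
tool_rot: [-0.005, -3.14, 0.0]
wrist_force: [1.1, 0.5, -3.1]
finger_gap: 0.0267
```

```bash
python3 -c "
from h import *
print(manip.state()['position'])
go(.441,.354,.056,90)"
```

```text
[0.44197591 0.3531771  0.14867887]
incr [ 0.9  0.8 92.7] yaw -0.2 j7 0.76 tilt [-0.001 -0.    -1.   ]
```

Emit:
{"op": "carry_out", "data": {"increments": [0.2,0.9,0.8,40,0,0.2,0.9,0.8,75,0,0.2,0.9,0.8,90,0,0.2,0.9,0.8,94,0,0.2,0.9,0.8,95,0,0.2,0.9,0.8,96,0,0.2,0.9,0.8,96,0]}}

```text
t: 26.68
position: [0.4424, 0.3537, 0.0553]
tool_rot: [0.008, 3.141, 0.001]
wrist_force: [-0.3, 0.4, -2.0]
finger_gap: 0.0266
```

Emit:
{"op": "carry_out", "data": {"increments": [0.2,0,0,1,0,0.2,0,0,2,0,0.2,0,0,2,0,0.2,0,0,2,0]}}

```text
t: 27.18
position: [0.4423, 0.3536, 0.0532]
tool_rot: [0.008, 3.141, 0.0]
wrist_force: [-2.2, -1.6, 8.5]
finger_gap: 0.0266
```

Contact. Release, rise, and check everything.

Emit:
{"op": "carry_out", "data": {"increments": [0.2,0,0,-0.5,0,0.4,0,0,-0.5,0,1,0,0,-0.5,0,1,0,0,-1,0,1,0,0,-1,0,1,0,0,-60,0,1,0,0,-120,0,1,0,0,-180,0]}}

```text
t: 28.18
position: [0.4421, 0.3534, 0.2348]
tool_rot: [-0.008, -3.142, -0.0]
wrist_force: [0.4, -0.3, -0.6]
finger_gap: 0.0857
```

Emit:
{"op": "carry_out", "data": {"increments": [1,0,0,-230,0,1,0,0,-290,0,1,0,0,-330,0,1,0,0,-330,0,1,0,0,-330,0]}}

```text
t: 28.8
position: [0.443, 0.3541, 0.5352]
tool_rot: [0.008, 3.14, 0.002]
wrist_force: [0.2, 0.8, 0.1]
finger_gap: 0.0852
```

```bash
python3 - <<'E'
from look import *
im,W,m=look(.442,.354,.085)
hsv=cv2.cvtColor(im,cv2.COLOR_RGB2HSV)
for x in (.395,.441):
    for y in (.30,.41):
        k=(abs(W[...,0]-x)<.008)&(abs(W[...,1]-y)<.01); print(x,y,np.round(np.nanmedian(W[k],0),4))
    k=(abs(W[...,0]-x)<.02)&(abs(W[...,1]-.354)<.025)&(W[...,2]>.045)&(W[...,2]<.07); print('hub',yawax(W[k]))
v=(W[...,2]>.04)&(W[...,2]<.1)&(W[...,1]>.35)&(W[...,1]<.45)&(W[...,0]<.56)&(W[...,0]>.475); print('vial',cv2.minEnclosingCircle((W[v][:,:2]*1000).astype(np.float32)))
b,d,V=pts('side'); np.savez('s2.npz',b=b,V=V)
k=(np.hypot(V[...,0]-.611,V[...,1]+.107)<.09)&(V[...,2]>.034)&(V[...,2]<.055); P=V[k]; u=(P[:,:2]-[.611,-.107])@[.911,.413]
print('A ends z',np.median(P[u>.05,2]),np.median(P[u<-.05,2]),yawax(P))
V0=np.load('s0.npz')['V']
for nm,sl in(('carton',(1,.0,.2)),('cup',(0,-.17,-.03))):
  for Q in(V0,V):
    m=(Q[...,0]>.36)&(Q[...,0]<.52)&(Q[...,2]>.06)&(Q[...,2]<.21)&(Q[...,1]>sl[1])&(Q[...,1]<sl[2]); print(nm,m.sum(),np.median(Q[m],0).round(4))
save('fin.png',np.hstack([cv2.resize(im[:,:],(400,300)),cv2.resize(b[60:330,100:360],(400,300))]))
E
```

```text
28.8 [0.44296781 0.35406969 0.53524747] [-0.71  0.58 -0.06  0.71  0.04  1.85  0.81] [0.2  0.83 0.13] [-0.047  0.006 -0.021] 0.0852
all (array([451.5, 352.6]), 142, 139, -0.9) 1851
top (array([451.6, 364.2]), 144, 46, 18.5) 473 0.0587712316582476
0.395 0.3 [0.3949 0.2998 0.0202]
0.395 0.41 [0.3936 0.4094 0.0201]
hub (array([396.1, 352.4]), 27, 26, 89.6)
0.441 0.3 [0.4365 0.2957 0.5829]
0.441 0.41 [0.4373 0.4125 0.5834]
hub (array([441.8, 353.2]), 29, 25, -0.6)
vial ((511.0140686035156, 390.02813720703125), 17.59246253967285)
A ends z 0.042768544280642695 0.04220438663276771 (array([ 610.9, -104.5]), 137, 38, 24.5)
carton 616 [0.4329 0.107  0.1421]
carton 610 [0.4329 0.105  0.1415]
cup 654 [ 0.4497 -0.086   0.1253]
cup 660 [ 0.4497 -0.0863  0.1257]
```

View pics/fin.png

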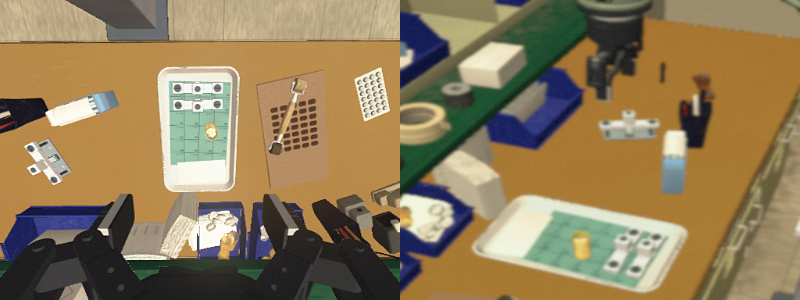

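The wrist view shows both rejects side by side in the pan at (198,87) and (198,104), with the vial at (210,131) untouched. Rotor A is square and level across the stand at (48,162). Handing in.

```bash
python3 -c "
from h import *
z=manip.state(); print(z['qvel'].round(3), z['t']); print(manip.job_done())"
```

```text
[ 0.003  0.018 -0.006  0.229 -0.    -0.167 -0.005] 28.9
the job is handed in; nothing more can be done
None
```

The balanced arm is lying level by itself on the knife edge, the other two are in the sheet pan, and the job is handed in at 28.9 s.

- **Finding the good one:** The arm nearest the pan tipped about 0.2 rad on the knife edge, so it went to the pan. The far arm behind the stand stayed level, so I left it there. I did not try the third arm on the edge. With one bad and one good found, it had to be the other bad one.
- **Balanced arm, last check:** Its ends are at 42.8 and 42.2 mm, and its yaw of 24.5° matches the stand. Measured just after release, the hub was about 0.4 mm from the blade's middle line.
- **Pan:** The two rejects lie parallel, with hubs at x = 396 and 442 mm. The first reads 20 mm at both ends, so it is flat. For the second, a finger blocked the view of the bar in that last height check. I judged it flat from the final picture and its hub outline only.
- **Bystanders:** The vial, carton and cup are unmoved within measurement noise (2 mm or less).
- **Disagreement:** The wrist was still moving slightly when I handed in, as it settled high above the pan and touched nothing.

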